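# Fasten the terminal cover, then hold the interlock plunger out for a live test

## Task

Get the opened charger chassis ready for a live reading: first fasten the terminal cover by pushing its black captive knob down and turning it clockwise to its stop, so that it stays down by itself when you let go; do not force it round without pushing it in. Only then pull the red spring-return tab of the door interlock out until its pointer is inside the green band, and keep it there: the program finishes while the gripper is still holding the tab at the band. Leave the meter, screwdriver, cleaner bottle and spare relay where they are.

Things in the scene. Friction and masses are not known exactly. Their poses are not given: they have to be found in the camera images.
- chassis: open white equipment tray fixed on the bench, 310 x 440 mm, outer walls 32 mm high, floor 4 mm thick; origin under its centre, x away from the robot at yaw 0. Along its inner far (+x) side runs a row of amber relays, 38 mm high; a low lilac heat sink (20 mm high) in front of it. The terminal cover and the interlock stand fixed on its floor side by side, either one on the left
- fastener_axis (a point): on the knob's vertical axis, on top of the grey cover plate (18 mm above the tray floor); x and y axes are those of the cover, which is turned a little from the chassis. The steel socket lips round the axis (20 mm radius) rise to 16 mm above this point. A clear box over the green terminals begins 29 mm towards +x of it and is 22 mm high above this point
- knob_top (a point): top centre of the knob's black grip bar, 60 mm above fastener_axis when up; the frame turns and sinks with the knob. Bar: 34 mm long along this frame's x, 10 mm thick along y, 32 mm tall; below it a disc 30 mm wide, 6 mm thick. A white line on top points to +x. Take it across the 10 mm from above, fingertips 15 to 25 mm below the top
- knob_push (a joint): how far the knob is pushed down, m: 0 up, 0.008 bottom stop. A spring pushes it up with 4 N at 0, 8 N at 0.005 and 10 N at 0.008
- knob_turn (a joint): knob turn clockwise seen from above, rad: 0 at the start, stop at 1.25. Beyond about 0.2 its bayonet pins are blocked by the socket lips unless the knob is down by more than 0.005 m (aim for 0.0065 to 0.0075); beyond about 0.7 the lips hold it down, at about 0.005 m, when released. Slight friction (0.03 N m)
- interlock: door interlock switch fixed on the tray floor: an aluminium rail 155 x 73 mm, 12 mm high, with a black and yellow housing (40 x 50 mm, top 58 mm above the tray floor) whose front face is at x = +20 mm; origin on the tray floor below the plunger rod's axis, -x is the direction in which the plunger is pulled out
- tab_top (a point): top centre of the red pull tab, 84 mm above the tray floor. Upright plate 10 mm thick along the pull (this frame's x), 30 mm wide (y), 66 mm tall; a steel rod runs from it to the housing, rod top 44 mm below the tab's top. Housing front is 50 mm behind the tab's centre when in. Pinch the tab from above, front and back, fingertips about 24 mm below its top
- pointer (a point): outer tip of the black pointer needle (2 mm thick) at the foot of the tab, on the tab's +y side; x centred on the tab, so it moves with it
- mark: green marker clip on the rail beside the pointer's path, 10 mm along the pull (x, origin at its middle), 16 mm wide, 8 mm high; fixed, set 18 to 36 mm out from the pointer's rest place; same axes as the interlock. Its 10 mm length is the green band
- plunger (a joint): how far the plunger is pulled out along the interlock's -x, m: 0 in, stop at 0.055. A spring pulls it back with 4 N at 0 and 0.12 N more per mm
- meter: black multimeter lying on the bench beside the chassis, 130 x 70 x 35 mm; bystander, origin under its centre
- screwdriver: orange-handled screwdriver lying on the bench beside the chassis; bystander
- cleaner: blue bottle standing on the bench beside the chassis, 48 mm diameter, 130 mm high; bystander, origin under its centre
- spare_relay: loose amber relay standing on the tray floor between cover and interlock, 28 x 21 x 30 mm; bystander, origin under its centre

How it is judged (in metres and radians):
On the way:
1. the knob is turned in and stays down by itself, let go (value of joint knob_turn above 0.85 rad and value of joint knob_push above 0.0035 m and contact force between the fingers and knob_turn below 0.2 N), for 0.2 s.
At the end, for the whole second after the job is handed in: the knob is turned more than 0.85 rad and down by more than 3.5 mm on its own; the pointer is inside the green band (within 5 mm of its middle), still, with the fingers bearing on the plunger by more than 1 N; the four bystanders are within 20 mm of where they stood (value of joint knob_turn above 0.85 rad and value of joint knob_push above 0.0035 m and x of pointer in the frame of mark between -0.005 and 0.005 m and velocity of joint plunger between -0.005 and 0.005 m/s and contact force between the fingers and plunger above 1 N and distance of each of meter, screwdriver, cleaner, spare_relay from where it was at the start of the episode below 0.02 m); the arm keeps its last pose, push and grip.
It fails at once if the interlock is pulled out (more than 10 mm) while the cover is not fastened (value of joint plunger above 0.01 m and not (value of joint knob_turn above 0.85 rad and value of joint knob_push above 0.0035 m)).
It fails at once if the knob is forced round (past 0.4 rad) without being pushed down (value of joint knob_turn above 0.4 rad and value of joint knob_push below 0.0025 m).
It fails at once if the meter, screwdriver, cleaner bottle or spare relay is pushed aside by more than 20 mm, or the bottle or relay is tipped (distance of any of meter, screwdriver, cleaner, spare_relay from where it was at the start of the episode above 0.02 m or angle between any of cleaner, spare_relay's own z axis and vertical above 0.5 rad).
It also fails if it takes over 48 s, if anything falls off the work surface, if the arm or the gripper's body presses on something with over 40 N, if the wrist force passes 120 N, or if a joint passes its speed limit or range.

## Robot

A 6-joint arm with a two-finger parallel gripper is mounted at the origin on the work surface. World frame = base frame: x ahead of the robot, y to its left, z up, the work surface at z = 0. Lengths are in mm, angles in rad, forces in N, time in s.
With the tool pointing down it reaches from about 300 to 775 mm from the base axis. Payload 14.6 kg.
Tool frame: the origin (TCP) lies at the very end of the fingers, on their centre line; the grasp point (between the pads) lies 19 mm behind it; z points along the fingers, y is the line along which they close (so a half turn about z gives the same grasp; the last joint's range is limited). The gripper opens to 94 mm and grips with 3 to 60 N. Pads are 16 mm wide; open, the fingers measure 119 mm over their backs; the gripper's body (75 mm by 177 mm) begins 78 mm behind the grasp point.
Start: joints at [1.136, 0.3, 1.521, -0, 1.321, -0.067], TCP at [197.757, 513.207, 205.446] pointing down, gripper open.
Joint ranges: [-3.03, 3.03], [-0.79, 2.21], [0.23, 2.52], [-1.04, 4.18], [0, 3.07], [-2.55, 2.55]. Speed limits (rad/s): [2.22, 2.22, 2.57, 3.14, 3.14, 3.14].

## Interface

Orientations are given as [roll, pitch, yaw] about the fixed x, y, z axes, in that order (R = Rz(yaw) Ry(pitch) Rx(roll)).
In Python, from cell import manip gives the robot as it stands.
- The arm moves only by the tool servo_tool, never from a script. Its argument "rows" is a list of rows, each a list of 7 numbers: the turn, a rotation vector about the world's x, y, z in degrees, then the shift along the world's x, y, z in mm, then the closure, from 0 (fully open) to 1 (shut). In form: [[rx, ry, rz, dx, dy, dz, fingers], ...]. A call has 1 to 20 rows; each row shifts and turns the commanded pose from where the row before left it; what a row does not reach is not made up. A row lasts 1/8 s, in which the tool goes at most 62.5 mm and 10.7 degrees, less where a joint would pass 70% of its speed; a pose out of reach is approached as far as the arm can. A call with a gripper value outside its range is refused whole. The fingers move at their own pace and stop on an object; "grip_force" is the grip in N (left out, the last holds). Time passes only in rows, so rows that do not move let the fingers close. It gives the time, the measured TCP pose, the force, the opening and the grip force at its end, in the units of the state.
- manip.read_state(): the state, without advancing time (a new reading comes with each control period).
- manip.camera(name): name is "side" or "top" or "wrist"; returns the picture (420x560x3 uint8, red, green, blue); there is no depth.
- manip.camera_info(name): a dict with "fx", "fy", "cx", "cy" (pixels), "position" and "rotation" of the camera in the world; the wrist camera has in their place "T_tool_cam" (4x4, takes a point from camera to tool coordinates, whose origin is the TCP and whose axes are the flange's). Camera axes: x right, y down, z forward; pixel columns grow to the right and rows downward; lengths in mm; the calibration is good to about 2 mm. A picture is of the moment at which its call begins: read the wrist's pose just before it. camera_info takes no time and is no camera call.
- manip.sign_off(): hands the job in; it is judged then, once.
The state is a dict: "clock": time; "joints": joint angles; "qd": joint speeds; "effort": joint torques, N m; "eef_pos": TCP position; "eef_rot": TCP orientation; "wrist_force": force on the tool from outside, world axes, zero at the start; "moment": the same for the moment, N m; "finger_gap": finger opening in mm; "finger_force": force on a finger pad.
Only numpy, scipy, OpenCV 4.12 (cv2) and the standard library are available. Lean on these libraries where they do the work, as an engineer would, in place of code of your own. Each camera call takes 0.05 s, during which the arm holds its last target. There are 200 camera calls.

## Working session

There is one attempt and no reset: what is moved stays moved. The work goes in short steps, Python scripts to look and compute and a tool call to move; the robot and the scene stay as the last step left them, time stands still between calls to the robot, and variables do not carry over. Pictures are saved under pics/ and viewed, at most 10 in all, crops included, and the job is handed in when it is done.

Besides the shell and the picture viewer there is one more tool, called after "Call:" as a command line: name --pt "numbers of a row" for each row, then --argument value for the rest. servo_tool: Moves the arm, as the interface text tells. Its arguments: {"type":"object","properties":{"rows":{"type":"array","items":{"type":"array","items":{"type":"number"}}},"grip_force":{"type":"number"}},"required":["rows"]}

```bash
ls; mkdir -p pics; python3 - <<'E'
from cell import manip
import cv2
for n in ("top","side"):
    cv2.imwrite(f"pics/{n}0.png",manip.camera(n)[:,:,::-1]); print(n,manip.camera_info(n))
print(manip.camera_info("wrist")); print(manip.read_state())
E
```

```text
pics
top {'fx': 400.82127961842775, 'fy': 400.82127961842775, 'cx': 278.53839588497146, 'cy': 210.9730698770332, 'position': array([409.11105464,  -8.93944258, 941.89490016]), 'rotation': array([-2.96834637,  0.01427057, -1.57499606])}
side {'fx': 467.1759011816091, 'fy': 467.1759011816091, 'cx': 278.41415871800365, 'cy': 211.2468130779986, 'position': array([ 313.74623547, -642.95245647,  730.47529709]), 'rotation': array([-2.32268781,  0.00296002, -0.34218741])}
{'fx': 326.5198645410881, 'fy': 326.5198645410881, 'cx': 281.248653911826, 'cy': 211.3451020556198, 'T_tool_cam': array([[-4.61264077e-05, -9.58042706e-01, -2.86625490e-01,
         8.47322121e+01],
       [ 9.99999903e-01,  8.12511558e-05, -4.32510313e-04,
         1.17597245e-02],
       [ 4.37652003e-04, -2.86625482e-01,  9.58042609e-01,
        -1.78298073e+02],
       [ 0.00000000e+00,  0.00000000e+00,  0.00000000e+00,
         1.00000000e+00]])}
{'clock': 0.1, 'joints': array([ 1.13641538e+00,  3.00392205e-01,  1.52150909e+00,  4.01999874e-05,
        1.32069382e+00, -6.66224254e-02]), 'qd': array([ 0.0013131 , -0.00084751, -0.00061286,  0.00062924,  0.00072211,
       -0.00028513]), 'effort': array([-6.76670334e-04, -5.32643402e+01, -3.53287017e+01,  7.08648423e-02,
        2.34409561e-02, -4.25593828e-05]), 'eef_pos': array([197.64629768, 513.01444713, 204.96005828]), 'eef_rot': array([-3.14059501e+00, -1.05590049e-04,  2.77382411e+00]), 'wrist_force': array([-0.50791846,  0.18261013, -0.25965194]), 'moment': array([-0.04440345, -0.06276365, -0.00985   ]), 'finger_force': 0.0, 'finger_gap': 94.3314826941279}
```

View pics/top0.png

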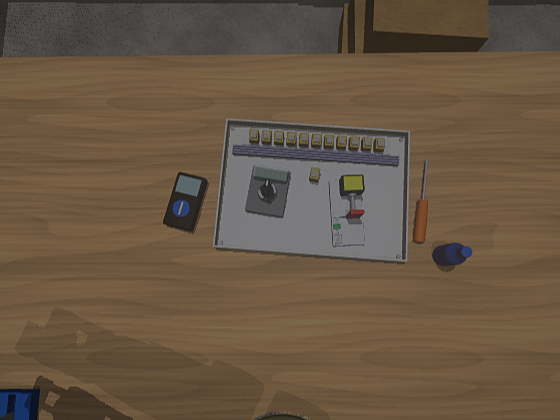

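View pics/side0.png

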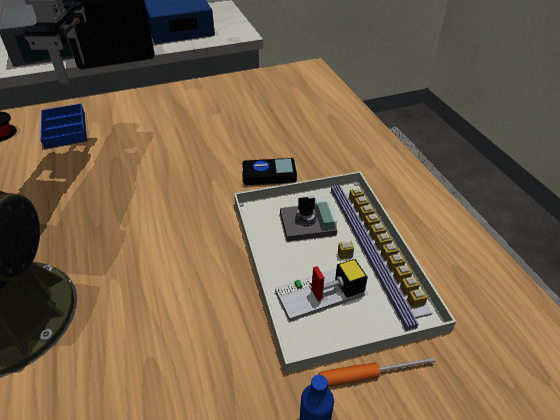

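The top view shows the chassis spanning about (215–410, 120–262), the knob near (267,190), the red tab near (355,212), the green mark near (337,226), and the spare relay near (315,174). The side view shows the knob near (306,205) and the tab near (318,283).

```bash
cat > h.py <<'E'
import numpy as np, cv2
from scipy.spatial.transform import Rotation as R
from cell import manip
def cam(n, st=None):
    i=manip.camera_info(n)
    if n=="wrist":
        T=np.eye(4); T[:3,:3]=R.from_euler('xyz',st['eef_rot']).as_matrix(); T[:3,3]=st['eef_pos']
        T=T@i['T_tool_cam']; return i,T[:3,:3],T[:3,3]
    return i,R.from_euler('xyz',i['rotation']).as_matrix(),np.array(i['position'])
def plane(c,px,z):
    i,M,p=c; d=M@np.array([(px[0]-i['cx'])/i['fx'],(px[1]-i['cy'])/i['fy'],1]); return p+d*(z-p[2])/d[2]
def proj(c,X):
    i,M,p=c; q=M.T@(np.array(X)-p); return np.array([i['fx']*q[0]/q[2]+i['cx'],i['fy']*q[1]/q[2]+i['cy']])
def tri(c1,a,c2,b):
    A=[];y=[]
    for c,px in((c1,a),(c2,b)):
        i,M,p=c; d=M@np.array([(px[0]-i['cx'])/i['fx'],(px[1]-i['cy'])/i['fy'],1]); d/=np.linalg.norm(d)
        P=np.eye(3)-np.outer(d,d); A.append(P); y.append(P@p)
    A=np.vstack(A);y=np.hstack(y); s=np.linalg.lstsq(A,y,rcond=None)[0]; return s,np.linalg.norm(A@s-y)
def blobs(img,lo,hi,roi=None):
    h=cv2.cvtColor(img,cv2.COLOR_RGB2HSV); m=cv2.inRange(h,lo,hi)
    if roi: k=np.zeros_like(m); x0,y0,x1,y1=roi; k[y0:y1,x0:x1]=255; m&=k
    n,_,s,c=cv2.connectedComponentsWithStats(m); return m,[(s[j,4],c[j].round(1),s[j,:4]) for j in range(1,n) if s[j,4]>4]
E
python3 - <<'E'
from h import *
t=cv2.cvtColor(cv2.imread("pics/top0.png"),cv2.COLOR_BGR2RGB); s=cv2.cvtColor(cv2.imread("pics/side0.png"),cv2.COLOR_BGR2RGB)
ct,cs=cam("top"),cam("side")
for p in((227,120),(409,131),(406,262),(215,248)): print("corner",plane(ct,p,32).round())
for n,i,c,roi in(("t",t,ct,(215,120,408,262)),("s",s,cs,(235,175,450,365))):
    for k,lo,hi in(("red",(0,120,60),(8,255,255)),("green",(45,120,50),(80,255,255)),("black",(0,0,0),(180,255,35)),("yel",(25,120,80),(35,255,255))):
        print(n,k,[b for b in blobs(i,lo,hi,roi)[1] if b[0]>8])
for z in(84,71):print("red top",plane(ct,(355,212),z))
def cr(i,x,y,w,h,f): return cv2.resize(i[y:y+h,x:x+w],None,fx=f,fy=f,interpolation=cv2.INTER_CUBIC)
m=np.hstack([np.vstack([cr(t,240,158,56,60,5),cr(s,272,185,70,60,4)]),np.vstack([cr(t,322,168,50,84,6)[:,:280] if 0 else cr(t,322,168,56,60,5),cr(t,322,195,56,48,5)])]) if 0 else None
a=cr(t,240,158,64,48,6);b=cr(t,322,205,64,48,6);c=cr(s,272,190,64,48,6);d=cr(s,275,255,64,48,6)
cv2.imwrite("pics/m1.png",np.vstack([np.hstack([a,b]),np.hstack([c,d])])[:,:,::-1])
E
```

```text
corner [791. 126.  32.]
corner [ 759. -308.   32.]
corner [ 450. -282.   32.]
corner [484. 148.  32.]
t red [(np.int32(52), array([356.8, 211.5]), array([351, 210,  13,   5], dtype=int32))]
t green [(np.int32(15), array([336.4, 226. ]), array([334, 225,   6,   3], dtype=int32))]
t black []
t yel [(np.int32(259), array([352.8, 182.6]), array([344, 176,  19,  14], dtype=int32))]
s red [(np.int32(68), array([318. , 272.4]), array([313, 266,  11,  14], dtype=int32))]
s green [(np.int32(31), array([297.9, 283.1]), array([295, 280,   7,   7], dtype=int32))]
s black [(np.int32(470), array([268., 179.]), array([243, 175,  54,  10], dtype=int32)), (np.int32(255), array([305.9, 206. ]), array([298, 197,  17,  19], dtype=int32)), (np.int32(239), array([307.6, 234. ]), array([280, 210,  57,  31], dtype=int32)), (np.int32(85), array([302.5, 221. ]), array([295, 216,  20,  10], dtype=int32)), (np.int32(446), array([351. , 283.5]), array([336, 264,  31,  33], dtype=int32))]
s yel [(np.int32(321), array([351.8, 269.8]), array([340, 259,  25,  22], dtype=int32))]
red top [ 555.94103177 -162.95683182   84.        ]
red top [ 558.16600094 -165.29071452   71.        ]
```

View pics/m1.png

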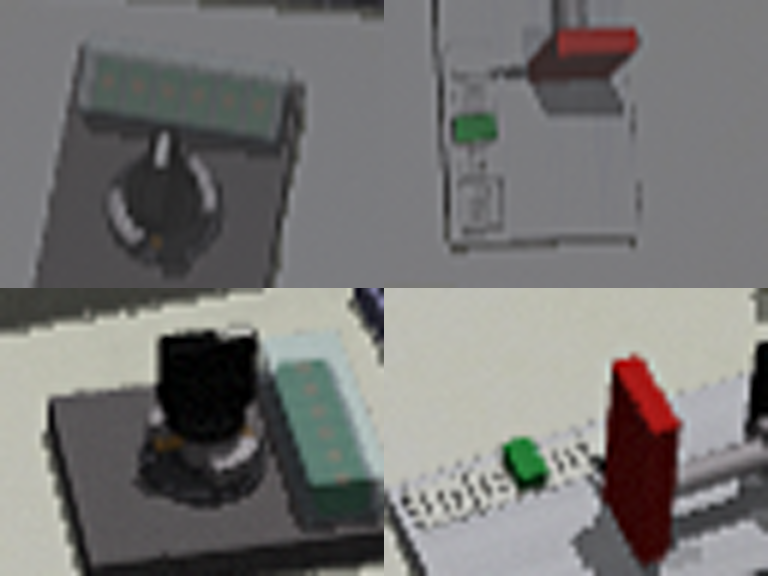

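The crops show the cover turned slightly, with the knob's white line pointing to +x near (267,183). The tab's red top is near (357,211.5), the green clip at (336,226), and the needle reaches left from the tab foot. I'll hover over the knob for a wrist view.

```bash
python3 - <<'E'
from h import *
ct,cs=cam("top"),cam("side")
print(plane(ct,(267,186),82), plane(cs,(306,198),82), tri(ct,(267,186),cs,(306,198)))
print("tab", plane(ct,(356.8,211.2),84),"clip",plane(ct,(336.4,226),24),plane(cs,(297.9,283.1),22))
E
```

```text
[615.6827259   27.88816007  82.        ] [612.64992708  29.65919756  82.        ] (array([613.68814427,  28.15439904,  83.47680704]), np.float64(2.3071122296411497))
tab [ 557.67368022 -166.91162635   84.        ] clip [ 533.75475809 -129.75626272   24.        ] [ 533.64922465 -130.0528922    22.        ]
```

Call:
servo_tool --pt "0 0 1 30 -35 0 0" --pt "0 0 1 30 -35 0 0" --pt "0 0 1 30 -35 0 0" --pt "0 0 1 30 -35 0 0" --pt "0 0 1 30 -35 0 0" --pt "0 0 1 30 -35 0 0" --pt "0 0 1 30 -35 0 0" --pt "0 0 1 30 -35 0 0" --pt "0 0 1 30 -35 0 0" --pt "0 0 1 30 -35 0 0" --pt "0 0 1 30 -35 0 0" --pt "0 0 1 30 -35 0 0" --pt "0 0 0 30 -35 -10 0" --pt "0 0 0 20 -30 -10 0" --pt "0 0 0 0 0 0 0" --pt "0 0 0 0 0 0 0"

```text
clock: 2.1
eef_pos: [607.4, 28.7, 185.4]
eef_rot: [3.141, -0.0, 2.983]
wrist_force: [0.1, 0.0, -0.2]
finger_gap: 93.9
finger_force: 0.0
```

```bash
python3 - <<'E'
from h import *
s=manip.read_state(); print(s['clock'],s['eef_pos'],s['eef_rot'],s['joints'])
cv2.imwrite("pics/w1.png",manip.camera("wrist")[:,:,::-1])
E
```

```text
2.1 [607.42480587  28.71190639 185.40368231] [ 3.14148434e+00 -4.43637414e-04  2.98331566e+00] [-1.30668818e-02  4.45527426e-01  1.36963217e+00  1.76593821e-04
  1.32685636e+00 -1.42562888e+00]
```

View pics/w1.png

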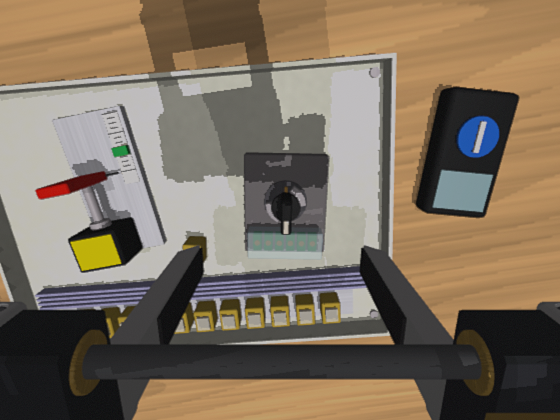

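The wrist view shows the plate at (244–328, 153–257), the knob near (286,205) with its white line at (286,227), the tab at (70,185), the needle at about (112,174) and the clip at (121,151). I'll zoom in on the knob and the tab.

```bash
python3 - <<'E'
from h import *
i=cv2.imread("pics/w1.png")
f=lambda x,y,w,h,k:cv2.resize(i[y:y+h,x:x+w],None,fx=k,fy=k,interpolation=cv2.INTER_CUBIC)
cv2.imwrite("pics/m2.png",np.hstack([f(236,145,100,120,4),f(35,100,100,120,4)]))
E
```

```text
(no output)
```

View pics/m2.png

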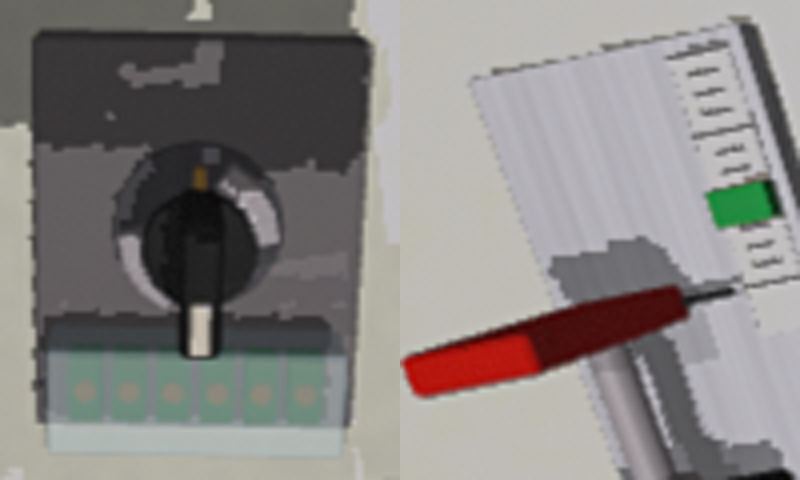

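```bash
python3 - <<'E'
from h import *
s=manip.read_state(); c=cam("wrist",s)
A=lambda x,y:(236+x/4-.4,145+y/4-.4); B=lambda x,y:(35+(x-400)/4-.4,100+y/4-.4)
P=lambda p,z:plane(c,p,z)
pl=[P(A(*q),22) for q in((33,33),(371,40),(350,422),(35,425))]
yaw=lambda a,b:np.arctan2(*(b-a)[1::-1])
print(np.round(pl,1)); print("yaws",yaw(pl[0],pl[3]),yaw(pl[1],pl[2]),yaw(pl[0],pl[1])-np.pi/2)
e=P(A(200,357),82); print("bar end",e, "w",P(A(182,340),82)-P(A(218,340),82))
print("line",yaw(P(A(201,305),82),P(A(200,356),82)))
t=[P(B(*q),88) for q in((405,360),(530,335),(540,375),(415,397))]; print(np.round(t,1),np.mean(t,0))
g=[P(B(*q),24) for q in((707,195),(765,180),(775,215),(717,228))]; print(np.round(g,1),np.mean(g,0))
for z in(20,24,28):print("needle",P(B(735,291),z))
r=[P(B(*q),16) for q in((472,80),(740,20))]; print("rail",np.round(r,1),yaw(r[1],r[0])+np.pi/2)
print("rail left edge",yaw(P(B(472,80),16),P(B(605,430),16)))
E
```

```text
[[556.1  -2.1  22. ]
 [571.7  84.3  22. ]
 [677.5  66.   22. ]
 [664.4 -22.4  22. ]]
yaws -0.18538888147766683 -0.17177836095972976 -0.1782154322692482
bar end [629.05908021  29.70687802  82.        ] w [-1.2952347  -8.14916709  0.        ]
line -0.17229959006807596
[[ 552.6 -177.2   88. ]
 [ 551.5 -148.6   88. ]
 [ 560.4 -149.5   88. ]
 [ 560.8 -178.1   88. ]] [ 556.31809438 -163.33453444   88.        ]
[[ 530.1 -135.4   24. ]
 [ 528.7 -119.6   24. ]
 [ 537.7 -119.6   24. ]
 [ 538.6 -135.4   24. ]] [ 533.77813532 -127.52621338   24.        ]
needle [ 555.54943353 -137.8313654    20.        ]
needle [ 555.17991532 -135.73487183   24.        ]
needle [ 554.81039711 -133.63837826   28.        ]
rail [[ 492.7 -190.3   16. ]
 [ 489.3 -118.    16. ]] 0.04600854876057814
rail left edge 0.03389723047794043
```

Call:
servo_tool --pt "0 0 -1 3 1 -20 0.3" --pt "0 0 0 3 2 -25 0.3" --pt "0 0 0 0 0 -25 0.3" --pt "0 0 0 0 0 -13 0.3" --pt "0 0 0 0 0 0 0.3"

```text
clock: 2.78
eef_pos: [613.3, 31.5, 101.5]
eef_rot: [-3.141, -0.002, 2.966]
wrist_force: [0.8, 0.2, 0.8]
finger_gap: 65.7
finger_force: 0.0
```

```bash
python3 - <<'E'
from h import *
s=manip.read_state(); print(s['clock'],s['eef_pos'],s['eef_rot'],s['finger_gap'])
i=manip.camera("wrist")[:,:,::-1];cv2.imwrite("pics/w2.png",i[100:400,80:480]) 
cv2.imwrite("pics/w2z.png",cv2.resize(i[150:420,100:460],None,fx=2,fy=2,interpolation=cv2.INTER_CUBIC))
E
```

```text
2.775 [613.28737361  31.52142977 101.50336188] [-3.14131489e+00 -1.58486775e-03  2.96591230e+00] 65.68261058790739
```

View pics/w2z.png

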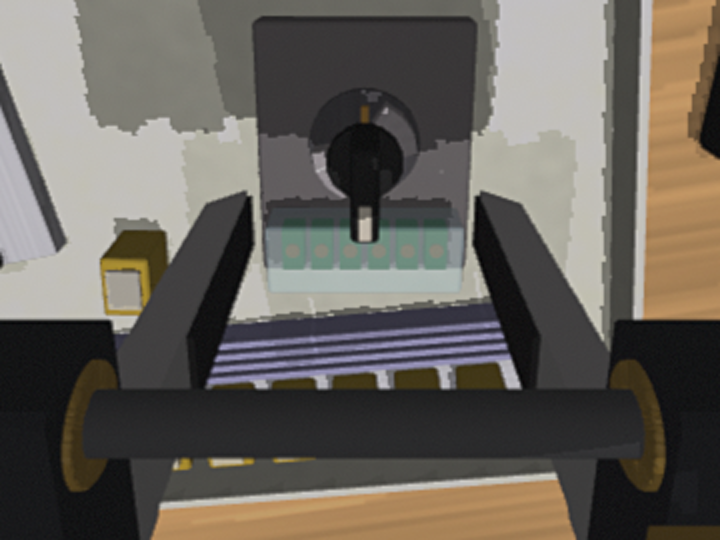

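The knob bar is centred between the fingers: columns 351–379 against finger inner edges at 252 and 474, about 0.7 mm off. The bar's +x end is at row 242 of the crop.

```bash
python3 - <<'E'
from h import *
c=cam("wrist",manip.read_state())
e=plane(c,(100+365/2-.25,150+242.5/2-.25),82); print(e, e-17*np.array([np.cos(.176),-np.sin(.176),0]))
d=plane(c,(100+365/2,150+201/2),47);print("disc front",d)
for z in (47,):print("disc fore/back",plane(c,(282.5,150+122/2),z))
E
```

```text
[630.32113128  29.29240009  82.        ] [613.58374832  32.2689773   82.        ]
disc front [630.65287713  29.52118333  47.        ]
disc fore/back [599.17653738  35.07558276  47.        ]
```

Call:
servo_tool --pt "0 0 0 1 1 -15 0.4" --pt "0 0 0 0 0 -15 0.5" --pt "0 0 0 0 0 -10 0.6" --pt "0 0 0 0 0 0 0.8" --pt "0 0 0 0 0 0 1" --pt "0 0 0 0 0 0 1" --pt "0 0 0 0 0 0 1" --pt "0 0 0 0 0 0 1" --grip_force 40

```text
clock: 3.82
eef_pos: [615.0, 32.0, 62.9]
eef_rot: [-3.141, 0.001, 2.966]
wrist_force: [-1.2, -2.8, 3.0]
finger_gap: 9.5
finger_force: 40.0
```

Call:
servo_tool --pt "0 0 0 0 0 -2 1" --pt "0 0 0 0 0 -2 1" --pt "0 0 0 0 0 -2 1" --pt "0 0 0 0 0 -1 1" --pt "0 0 0 0 0 0 1" --pt "0 0 0 0 0 0 1"

```text
clock: 4.58
eef_pos: [615.1, 32.0, 56.1]
eef_rot: [-3.142, 0.001, 2.966]
wrist_force: [-1.4, -2.9, 9.1]
finger_gap: 9.4
finger_force: 40.0
```

Call:
servo_tool --pt "0 0 0 0 0 -0.5 1" --pt "0 0 -3 0 0 0 1" --pt "0 0 -5 0 0 0 1" --pt "0 0 -5 0 0 0 1" --pt "0 0 -5 0 0 0 1" --pt "0 0 0 0 0 0 1"

```text
clock: 5.32
eef_pos: [615.1, 32.0, 55.6]
eef_rot: [3.141, 0.001, 2.65]
wrist_force: [-2.0, -3.0, 9.2]
finger_gap: 9.6
finger_force: 40.0
```

Call:
servo_tool --pt "0 0 -6 0 0 0 1" --pt "0 0 -6 0 0 0 1" --pt "0 0 -6 0 0 0 1" --pt "0 0 -6 0 0 0 1" --pt "0 0 -6 0 0 0 1" --pt "0 0 -6 0 0 0 1" --pt "0 0 -6 0 0 0 1" --pt "0 0 -6 0 0 0 1" --pt "0 0 -5 0 0 0 1" --pt "0 0 0 0 0 0 1" --pt "0 0 0 0 0 0 1"

```text
clock: 6.7
eef_pos: [614.9, 31.8, 55.5]
eef_rot: [3.141, 0.001, 1.726]
wrist_force: [-2.9, -4.7, 8.4]
finger_gap: 9.8
finger_force: 40.0
```

```bash
python3 - <<'E'
from h import *
s=manip.read_state(); print(s['clock'],s['eef_rot'],s['moment'],s['wrist_force'],s['joints'])
E
```

```text
6.7 [3.14129041e+00 6.99168179e-04 1.72646781e+00] [-1.07364337  0.7920971   0.01398964] [-2.86315309 -4.67620357  8.44504965] [-7.55935423e-03  5.96797827e-01  1.46191260e+00 -7.25561786e-04
  1.08247049e+00 -1.62890674e-01]
```

Call:
servo_tool --pt "0 0 0 0 0 1 1" --pt "0 0 0 0 0 0 0.6" --pt "0 0 0 0 0 0 0.5" --pt "0 0 0 0 0 0 0.5" --pt "0 0 0 0 0 15 0.5" --pt "0 0 0 0 0 25 0.4" --pt "0 0 0 0 0 25 0.3" --pt "0 0 0 0 0 25 0.3" --pt "0 0 0 0 0 0 0.3"

```text
clock: 7.82
eef_pos: [615.7, 32.3, 148.6]
eef_rot: [3.137, 0.001, 1.727]
wrist_force: [0.6, -0.3, 0.8]
finger_gap: 65.8
finger_force: 0.0
```

```bash
python3 - <<'E'
from h import *
s=manip.read_state(); print(s['clock'],s['eef_pos'],s['eef_rot'])
w=manip.camera("wrist"); t=manip.camera("side")
k=lambda i,x,y,a,b,f:cv2.resize(i[y:y+b,x:x+a],None,fx=f,fy=f,interpolation=cv2.INTER_CUBIC)
cv2.imwrite("pics/w3.png",np.hstack([w[:,80:480],k(t,266,175,70,70,6)[:420,:400]])[:,:,::-1]); 
E
```

```text
7.825 [615.69771342  32.25756081 148.61108036] [3.13731819e+00 6.61213721e-04 1.72665159e+00]
```

View pics/w3.png

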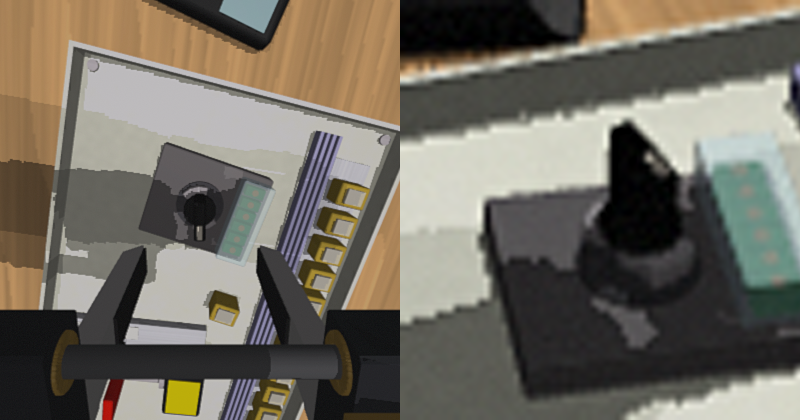

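The knob has turned about 70°, is still aligned with the tool, and sits visibly lower, with its disc inside the socket. It stayed down after release. Next is the tab.

Call:
servo_tool --pt "0 0 -2 -10 -36 0 0.35" --pt "0 0 -2 -12 -40 0 0.4" --pt "0 0 -1 -12 -40 0 0.45" --pt "0 0 -1 -12 -40 0 0.45" --pt "0 0 0 -12 -40 -10 0.45" --pt "0 0 0 0 0 -10 0.45" --pt "0 0 0 0 0 0 0.45" --pt "0 0 0 0 0 0 0.45"

```text
clock: 8.93
eef_pos: [557.0, -162.8, 125.9]
eef_rot: [-3.141, -0.0, 1.623]
wrist_force: [0.2, -0.6, 0.3]
finger_gap: 51.4
finger_force: 0.0
```

```bash
python3 - <<'E'
from h import *
s=manip.read_state(); print(s['clock'],s['eef_pos'],s['eef_rot'],s['finger_gap'])
i=manip.camera("wrist")[:,:,::-1];cv2.imwrite("pics/w4f.png",i)
cv2.imwrite("pics/w4.png",cv2.resize(i[140:400,140:420],None,fx=2.3,fy=2.3,interpolation=cv2.INTER_CUBIC))
E
```

```text
8.925 [ 557.04595499 -162.81340679  125.89793404] [-3.14139431e+00 -2.20526413e-04  1.62306137e+00] 51.44168987373707
```

View pics/w4.png

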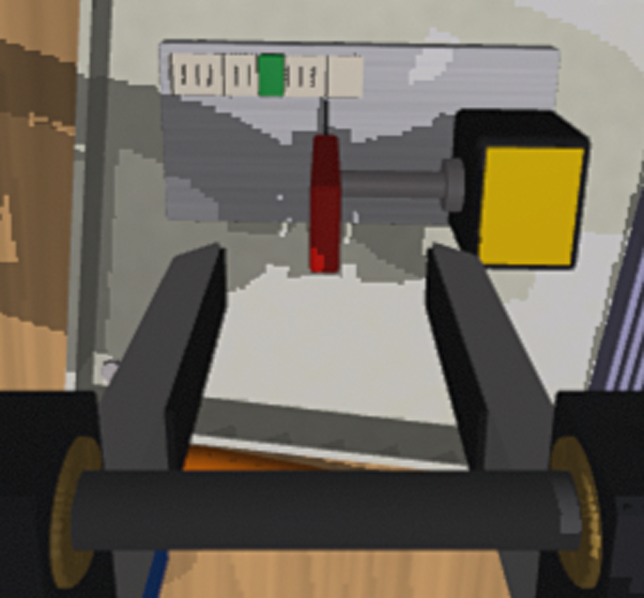

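The tab is centred between the fingers (column 325 against tips at 226 and 427). The needle tip is at (325,100) and the green clip at 258–285, both in crop pixels.

```bash
python3 - <<'E'
from h import *
c=cam("wrist",manip.read_state()); C=lambda x,y:(140+x/2.3,140+y/2.3)
i=cv2.cvtColor(cv2.imread("pics/w4f.png"),cv2.COLOR_BGR2RGB)
b=blobs(i,(50,120,50),(80,255,255),(200,150,300,200))[1];print(b)
u=np.array([np.cos(.04),np.sin(.04),0])
for zc in(24,):
  g=[plane(c,C(*q),zc) for q in((259,53),(285,53),(285,97),(259,97))]; G=np.mean(g,0);print(G,[round(u@(a-G),1) for a in g])
for z in(20,24,28): n=plane(c,C(325,103),z); print(z,n,"pull",u@(n-G))
t=[plane(c,C(*q),88) for q in((310,272),(339,272))];print("tab near edge",t)
r=[plane(c,C(*q),16) for q in((162,42),(557,47))];d=r[1]-r[0];print("rail yaw",np.arctan2(d[1],d[0]))
E
```

```text
[(np.int32(177), array([257.3, 171.9]), array([252, 164,  11,  18], dtype=int32))]
[ 534.65171826 -128.85890543   24.        ] [np.float64(-4.8), np.float64(4.9), np.float64(4.9), np.float64(-5.0)]
20 [ 555.17932512 -139.32311125   20.        ] pull 20.092730339914255
24 [ 555.13434438 -138.47157577   24.        ] pull 20.08183791589967
28 [ 555.08936364 -137.62004029   28.        ] pull 20.070945491885197
tab near edge [array([ 552.53789834, -179.16406506,   88.        ]), array([ 561.64233717, -178.68728546,   88.        ])]
rail yaw 0.03968708785750389
```

Call:
servo_tool --pt "0 0 -0.7 0 -1 -20 0.45" --pt "0 0 0 0 0 -20 0.45" --pt "0 0 0 0 0 -15 0.5" --pt "0 0 0 0 0 -7 0.6" --pt "0 0 0 0 0 0 0.8" --pt "0 0 0 0 0 0 1" --pt "0 0 0 0 0 0 1" --pt "0 0 0 0 0 0 1" --pt "0 0 0 0 0 0 1" --grip_force 40

```text
clock: 10.1
eef_pos: [556.9, -164.9, 64.5]
eef_rot: [3.141, 0.0, 1.61]
wrist_force: [-1.8, 0.0, 5.4]
finger_gap: 10.0
finger_force: 40.0
```

Call:
servo_tool --pt "0 0 0 -3 -0.1 0 1" --pt "0 0 0 -4 -0.2 0 1" --pt "0 0 0 -4 -0.2 0 1" --pt "0 0 0 -4 -0.1 0 1" --pt "0 0 0 -3 -0.1 0 1" --pt "0 0 0 -2 -0.1 0 1" --pt "0 0 0 0 0 0 1" --pt "0 0 0 0 0 0 1"

```text
clock: 11.1
eef_pos: [537.4, -165.6, 64.4]
eef_rot: [3.139, 0.0, 1.61]
wrist_force: [6.7, 1.1, 2.5]
finger_gap: 10.3
finger_force: 40.0
```

```bash
python3 - <<'E'
from h import *
s=manip.read_state(); print(s['clock'],s['eef_pos'],s['eef_rot'],s['wrist_force'],s['finger_gap'])
i=manip.camera("wrist")[:,:,::-1];cv2.imwrite("pics/w5f.png",i)
cv2.imwrite("pics/w5.png",cv2.resize(i[170:350,190:370],None,fx=3.3,fy=3.3,interpolation=cv2.INTER_CUBIC))
E
```

```text
11.1 [ 537.35756629 -165.63786227   64.41499203] [3.13946937e+00 4.36782887e-04 1.60960854e+00] [6.73181424 1.05247405 2.51506593] 10.251916057442974
```

View pics/w5.png

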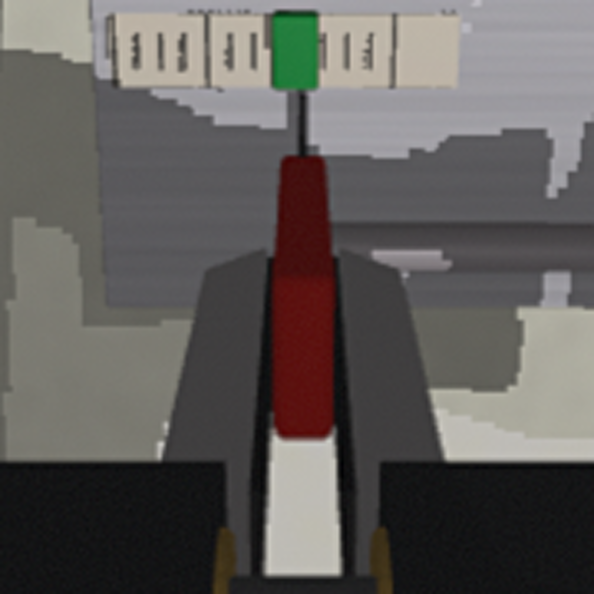

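The needle is at column 302 and the clip spans 272–319 (middle 295.5), so about 1.4 mm remains.

Call:
servo_tool --pt "0 0 0 -1.3 0 0 1" --pt "0 0 0 0 0 0 1" --pt "0 0 0 0 0 0 1" --pt "0 0 0 0 0 0 1"

```text
clock: 11.65
eef_pos: [536.1, -165.7, 64.4]
eef_rot: [3.139, 0.001, 1.61]
wrist_force: [6.1, -0.1, 2.3]
finger_gap: 9.5
finger_force: 40.0
```

```bash
python3 - <<'E'
from h import *
s=manip.read_state(); print(s['clock'],s['eef_pos'],s['wrist_force'],s['finger_gap'])
i=manip.camera("wrist");t=manip.camera("side")[:,:,::-1]
g=i[198:212,270:295].mean(2); print(g.mean(0).round()); 
print(blobs(i,(50,120,50),(80,255,255),(230,165,330,205))[1])
a=cv2.resize(i[170:250,230:330,::-1],None,fx=4,fy=4); b=cv2.resize(t[180:260,266:366],None,fx=4,fy=4)
cv2.imwrite("pics/w6.png",np.hstack([a,b]))
E
```

```text
11.65 [ 536.10472698 -165.67276922   64.40683338] [ 6.14787259 -0.13590081  2.29490838] 9.538732343708753
[145. 145. 145. 144. 145. 145. 146. 144. 125.  89.  60.  29.  61. 122.
 164. 162. 160. 160. 160. 160. 159. 159. 159. 159. 159.]
[(np.int32(307), array([280.7, 184.8]), array([274, 174,  14,  23], dtype=int32))]
```

View pics/w6.png

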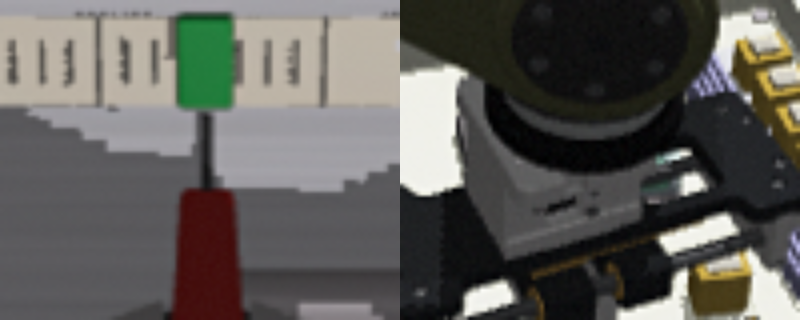

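The needle (column 281) now sits at the middle of the green clip (280.7), and the arm is still and holding 6 N.

```bash
python3 -c "
from cell import manip
print(manip.sign_off())"
```

```text
the job is handed in; nothing more can be done
None
```

The job is handed in: the knob was pushed down, turned about 1.24 rad and stayed down when released, and the gripper is holding the tab with the pointer at the middle of the green band (sign-off gave no verdict).

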